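# Set out the molar display on the play shelf

## Robot

A 6-joint arm with a two-finger parallel gripper is mounted at the origin on the work surface. World frame = base frame: x ahead of the robot, y to its left, z up, the work surface at z = 0. Lengths are in m, angles in rad, forces in N, time in s.
With the tool pointing down it reaches from about 0.375 to 0.975 m from the base axis. Payload 3.8 kg.
Tool frame: the origin (TCP) lies midway between the tips of the shut fingers; the grasp point (between the pads) lies 19 mm behind it; z points along the fingers, y is the line along which they close (so a half turn about z gives the same grasp; the last joint's range is limited). The gripper opens to 85 mm and grips with 20 to 120 N. Pads are 22 mm wide; open, the fingers measure 114 mm over their backs; the gripper's body (76 mm by 85 mm) begins 54 mm behind the grasp point. The pads swing forward as they close: fully open they stand 13 mm farther back than shut.
Start: joints at [1.277, 0.264, 1.604, -0, 1.274, -0.037], TCP at [0.171, 0.653, 0.231] pointing down, gripper open.
Joint ranges: [-2.63, 2.63], [-0.94, 2.18], [0.31, 2.57], [-1.31, 4.45], [0, 2.66], [-2.55, 2.55]. Speed limits (rad/s): [2.57, 2.57, 3.14, 3.14, 3.14, 3.14].

## Interface

Orientations are given as a unit quaternion [x, y, z, w].
In Python, from workcell import * gives the robot as it stands. The module is installed in compiled form; this text tells all that it offers.
- The arm moves only by the shell command python3 -m jog 'ROWS' [FORCE]. ROWS is JSON, a list that holds one entry, the list of rows, each a list of 7 numbers: the shift along the tool's x, y, z as a fraction of full scale, then the turn, a rotation vector about the tool's x, y, z as a fraction of full scale, then the opening, from 0 (shut) to 1 (fully open). In form: [[[tx, ty, tz, ax, ay, az, gripper], ...]]. A call has 1 to 12 rows; each row shifts and turns the commanded pose from where the row before left it, along the tool's axes as they then stand; what a row does not reach is not made up. Full scale, the value 1, is 0.5 m for a shift and pi rad for a turn. A row lasts 1/12 s, in which the tool goes at most 41.7 mm and 7.16 degrees, less where a joint would pass 70% of its speed; a pose out of reach is approached as far as the arm can. A call with a number of a shift or a turn outside -1 to 1 is refused whole. A call with a gripper value outside its range is refused whole. The fingers move at their own pace and stop on an object; FORCE is the grip in N (left out, the last holds). Time passes only in rows, so rows that do not move let the fingers close. It gives the time, the measured TCP pose, the force, the opening and the grip force at its end, in the units of the state.
- get_state(): the state, without advancing time (a new reading comes with each control period).
- camera(name): name is "scene" or "side" or "wrist"; returns the picture (480x640x3 uint8, red, green, blue); there is no depth.
- camera_info(name): a dict with "K" (3x3 intrinsics, pixels), "xyz" and "rotation" of the camera in the world; the wrist camera has in their place "T_tool_cam" (4x4, takes a point from camera to tool coordinates, whose origin is the TCP and whose axes are the flange's). Camera axes: x right, y up, looking along -z (the intrinsics and any distortion apply to the point x, -y, -z); pixel columns grow to the right and rows downward; lengths in m; the calibration is good to about 2 mm. A picture is of the moment at which its call begins: read the wrist's pose just before it. camera_info takes no time and is no camera call.
- job_done(): hands the job in; it is judged then, once.
The state is a dict: "t": time; "joints": joint angles; "qd": joint speeds; "joint_torque": joint torques, N m; "tcp_pos": TCP position; "orientation": TCP orientation; "contact_force": force on the tool from outside, world axes, zero at the start; "moment": the same for the moment, N m; "gripper_width": finger opening in m; "grip_force": force on a finger pad.
Only numpy, scipy, OpenCV 4.12 (cv2) and the standard library are available. Lean on these libraries where they do the work, as an engineer would, in place of code of your own. Each camera call takes 0.05 s, during which the arm holds its last target. There are 200 camera calls.

## Task

Set out the tooth display on the play shelf: stand the three loose wooden molars upright on their roots in the pine rack, one in the middle of each bay and facing squarely to the front, in order of size, with the largest in the end bay beside the piggy bank, the middle-sized one between and the smallest in the far bay. Lay the silver stethoscope head flat on the shelf, bell up, straight in front of the largest molar, on the robot's side of the rack, with a gap of about 2 cm to the rack. Leave the piggy bank, the red handset and the tumbler where they stand.

Things in the scene. Friction and masses are not known exactly. Their poses are not given: they have to be found in the camera images.
- molar_large_mid (a point): largest loose white-painted wooden molar puzzle piece, standing on its two roots: 64 mm wide (its y axis), 24 mm thick (its x axis), 74 mm tall. Point at its centre, 37 mm above its underside; z up. Flat front and back faces (normal to x) on the crown from 28 mm above the underside upwards; looks the same turned half round.
- molar_medium_mid (a point): middle-sized loose white-painted wooden molar puzzle piece, standing on its two roots: 52 mm wide (its y axis), 24 mm thick (its x axis), 62 mm tall. Point at its centre, 31 mm above its underside; z up. Flat front and back faces (normal to x) on the crown from 23 mm above the underside upwards; looks the same turned half round.
- molar_small_mid (a point): smallest loose white-painted wooden molar puzzle piece, standing on its two roots: 40 mm wide (its y axis), 24 mm thick (its x axis), 50 mm tall. Point at its centre, 25 mm above its underside; z up. Flat front and back faces (normal to x) on the crown from 19 mm above the underside upwards; looks the same turned half round.
- stethoscope_mid (a point): loose silver toy stethoscope head, 30 mm tall, lying bell up: a disc 44 mm across and 16 mm thick below, a narrow neck, and a bell 28 mm across on top; a tube stub 8 mm thick sticks out of the disc towards its x axis, to 35 mm from the centre. Point on its axis, 15 mm above its underside; z up. It can be gripped across the disc along its y axis.
- rack: fixed low pine rack, 64 mm deep (x) and 296 mm long (y). Origin at the centre of its underside, on the shelf; its front faces -x (towards the robot). Three open-topped bays in a row, centred at y = -92, 0 and +92 mm, x = 0; each has a floor 8 mm above the shelf and is 40 mm deep in x and at least 84 mm long in y. Front and back lips (12 mm thick) reach 16 mm above the shelf, low dividers between bays likewise; cheeks at both ends, 10 mm thick, are 45 mm high.
- piggy_bank: cream ceramic piggy bank, about 110 mm long (x, snout to -x), 80 mm wide, 100 mm tall; stands just beyond one end of the rack, either its +y or its -y end. Origin on the shelf under its middle. Not to be moved.
- handset: red plastic toy telephone handset lying on the shelf beyond the rack's other end, 150 mm long (x), 46 mm wide, 42 mm tall. Origin on the shelf under its middle. Not to be moved.
- tumbler: grey plastic tumbler, 54 mm across, 70 mm tall, standing open end up among the loose things. Origin on the shelf under its middle. Not to be moved.
There are look-alikes about, which are no part of the job. What is shaped like the part that bears molar_small_mid but blue or orange is not meant. Leave any yellow look-alike of the part that bears stethoscope_mid alone.

How it is judged:
By the outcome, as a careful person would: the job done as asked, in the order asked, and still so for the second after the job is handed in, with the robot touching nothing.
It also fails if it takes over 106 s, if anything falls off the work surface, if the arm or the gripper's body presses on something with over 40 N, if the wrist force passes 120 N, or if a joint passes its speed limit or range.

## Working session

There is one attempt and no reset: what is moved stays moved. The work goes in short steps, Python scripts to look and compute and a shell command to move; the robot and the scene stay as the last step left them, time stands still between calls to the robot, and variables do not carry over. Pictures are saved under pics/ and viewed, at most 14 in all, crops included, and the job is handed in when it is done.

```bash
mkdir -p pics
cat > h.py <<'E'
import numpy as np, cv2
from workcell import *
from scipy.spatial.transform import Rotation as R
def snap(n,f):
    im=camera(n); cv2.imwrite('pics/'+f,cv2.cvtColor(im,cv2.COLOR_RGB2BGR)); return im
E
python3 - <<'E'
from h import *
s=get_state();print(s['t'],s['tcp_pos'],s['orientation'],s['gripper_width'])
for n in('scene','side','wrist'):
    snap(n,n+'0.png'); print(n,{k:np.round(v,4).tolist() if not isinstance(v,str) else v for k,v in camera_info(n).items()})
E
```

```text
0.0 [0.17123861 0.65216287 0.22993987] [ 1.28057011e-01  9.91766184e-01 -1.09729143e-03 -1.82553970e-04] 0.08565130675892164
scene {'K': [[535.4678, 0.0, 321.6138], [0.0, 535.4678, 237.3382], [0.0, 0.0, 1.0]], 'xyz': [1.1035, 0.3741, 0.8218], 'rotation': [0.1752, 0.3067, 0.8106, 0.467]}
side {'K': [[593.2366, 0.0, 321.7931], [0.0, 593.2366, 236.039], [0.0, 0.0, 1.0]], 'xyz': [0.3269, -0.8591, 0.6663], 'rotation': [0.4781, -0.0503, -0.112, 0.8697]}
wrist {'K': [[358.6483, 0.0, 321.5128], [0.0, 358.6483, 236.7032], [0.0, 0.0, 1.0]], 'T_tool_cam': [[-0.0002, 0.9585, 0.2851, 0.0724], [1.0, 0.0001, 0.0002, -0.0001], [0.0001, 0.2851, -0.9585, -0.1438], [0.0, 0.0, 0.0, 1.0]]}
```

View pics/scene0.png

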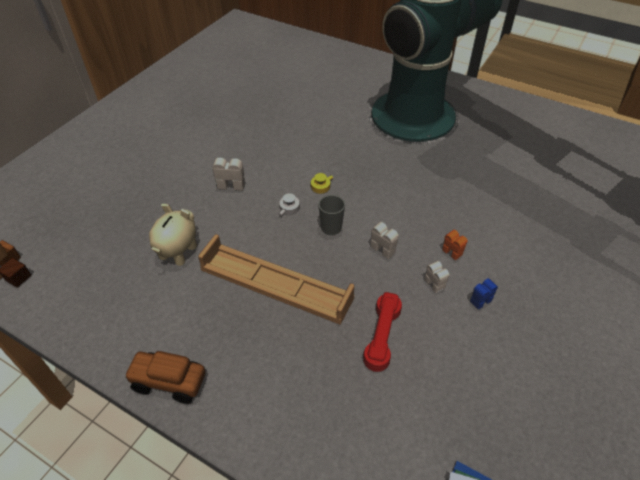

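View pics/side0.png

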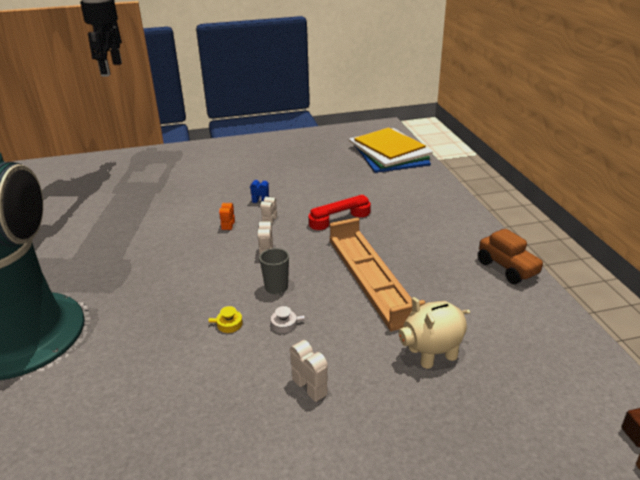

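The view shows the candidates. Large molar at scene (228,173), medium at (383,238), small at (437,275). The orange (455,243) and blue (484,292) look-alikes are to be left alone. The silver head is at (289,203), with a yellow look-alike at (320,182) to be left alone. The pig is at the rack's -y end. I'll check these choices in a close crop and triangulate at the same time.

```bash
cat >> h.py <<'E'
def ray(n,px,pose=None):
    i=camera_info(n);K=i['K']
    d=np.linalg.inv(K)@np.array([px[0],px[1],1.]);d=np.array([d[0],-d[1],-d[2]])
    if n=='wrist':
        p,q=pose;T=i['T_tool_cam'];r=R.from_quat(q).as_matrix()
        return r@T[:3,3]+p, r@T[:3,:3]@d
    rot=np.array(i['rotation']); m=R.from_quat(rot).as_matrix() if rot.size==4 else rot
    return np.array(i['xyz']),m@d
def onz(n,px,z,pose=None):
    o,d=ray(n,px,pose);return o+d*(z-o[2])/d[2]
def tri(rs):
    A=0;b=0
    for o,d in rs:
        d=d/np.linalg.norm(d);P=np.eye(3)-np.outer(d,d);A=A+P;b=b+P@o
    return np.linalg.solve(A,b)
def blob(im,seed,mask,win=45):
    n,l,s,c=cv2.connectedComponentsWithStats(mask.astype(np.uint8))
    k=[j for j in range(1,n) if s[j,4]>30];j=min(k,key=lambda j:np.hypot(*(c[j]-seed)));return c[j],s[j],l==j
E
python3 - <<'E'
from h import *
a=cv2.imread('pics/scene0.png');b=cv2.imread('pics/side0.png')
def wm(im):
    h=cv2.cvtColor(im,cv2.COLOR_BGR2HSV);return (h[...,1]<60)&(h[...,2]>125)
for n,p,q in(('L',(228,173),(310,370)),('M',(383,238),(265,238)),('S',(437,275),(269,210)),('st',(289,203),(284,320))):
    ca,sa,_=blob(a,p,wm(a));cb,sb,_=blob(b,q,wm(b))
    print(n,ca.round(1),sa,cb.round(1),sb,tri([ray('scene',ca),ray('side',cb)]).round(4))
for n,p,q in(('tum',(331,215),(275,271)),('pig',(173,234),(436,330))): print(n,tri([ray('scene',p),ray('side',q)]).round(3))
A=cv2.resize(a[145:325,190:500],None,fx=2.5,fy=2.5,interpolation=3)
cv2.imwrite('pics/c1.png',A)
B=cv2.resize(b[180:410,200:440],None,fx=2.5,fy=2.5,interpolation=3);cv2.imwrite('pics/c2.png',B)
E
```

```text
L [227.2 162.3] [214 157  27  13 191] [312.2 334.6] [     0    117    640    363 150904] [ 0.4604 -0.2282  0.0861]
M [386.2 230.8] [375 222  23  19 214] [338.6 214.2] [330 210  19   9  69] [0.5498 0.1302 0.1057]
S [439.1 269.8] [429 261  20  19 196] [338.6 214.2] [330 210  19   9  69] [0.5644 0.228  0.0603]
st [289.  201.1] [280 193  19  17 209] [312.2 334.6] [     0    117    640    363 150904] [ 0.4577 -0.1113  0.0036]
tum [0.445 0.011 0.036]
pig [ 0.653 -0.224  0.048]
```

View pics/c1.png

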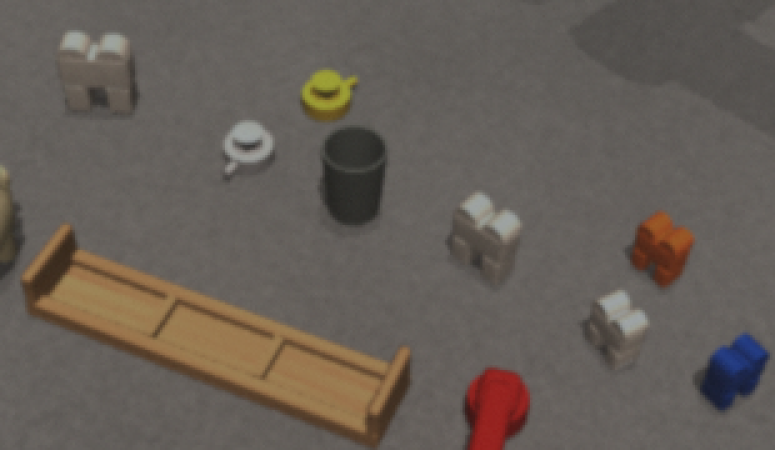

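View pics/c2.png

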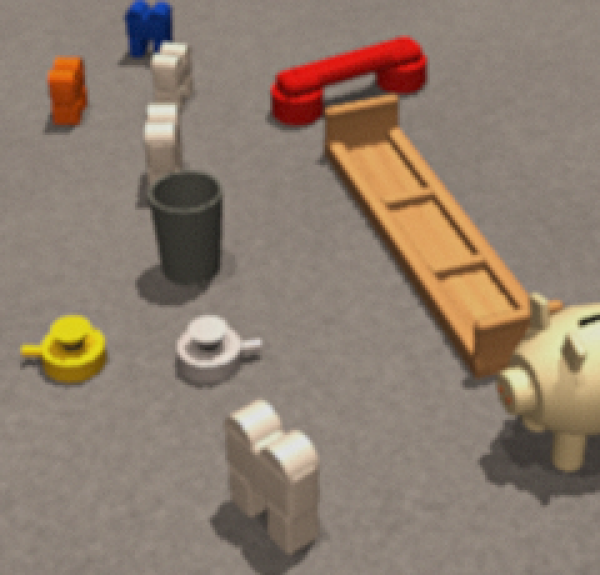

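Both crops confirm the choice: three white molars, all upright on their roots, and the silver head lying bell up with its stub at the lower left in the scene view. Rough poses next.

Run:
```python
from h import *
s=lambda u,v:(190+u/2.5-.3,145+v/2.5-.3); d=lambda u,v:(200+u/2.5-.3,180+v/2.5-.3)
print('L',onz('scene',s(74,40),.072).round(3),onz('scene',s(116,42),.072).round(3),'side',onz('side',d(255,412),.072).round(3),onz('side',d(294,445),.072).round(3))
print('M',onz('scene',s(477,204),.06).round(3),onz('scene',s(506,220),.06).round(3),'side',onz('side',d(162,112),.06).round(3))
print('S',onz('scene',s(614,302),.048).round(3),onz('scene',s(632,320),.048).round(3),'side',onz('side',d(170,52),.048).round(3))
print('st',onz('scene',s(248,130),.03).round(3),'stub',onz('scene',s(228,172),.008).round(3),'side',onz('side',d(209,325),.03).round(3),onz('side',d(258,344),.008).round(3))
for p in((70,230),(28,280),(408,348),(376,410)):print('cheek',onz('scene',s(*p),.045).round(3))
for p in((397,97),(327,108),(527,300),(478,330)):print('cheekside',onz('side',d(*p),.045).round(3))
```

```text
L [ 0.454 -0.258  0.072] [ 0.438 -0.225  0.072] side [ 0.443 -0.228  0.072] [ 0.458 -0.26   0.072]
M [0.443 0.12  0.06 ] [0.447 0.146 0.06 ] side [0.448 0.138 0.06 ]
S [0.47  0.246 0.048] [0.479 0.264 0.048] side [0.473 0.253 0.048]
st [ 0.437 -0.095  0.03 ] stub [ 0.47  -0.095  0.008] side [ 0.439 -0.093  0.03 ] [ 0.472 -0.095  0.008]
cheek [ 0.612 -0.146  0.045]
cheek [ 0.668 -0.143  0.045]
cheek [0.581 0.133 0.045]
cheek [0.639 0.139 0.045]
cheekside [0.64  0.133 0.045]
cheekside [0.581 0.132 0.045]
cheekside [ 0.646 -0.142  0.045]
cheekside [ 0.604 -0.162  0.045]
```

```bash
cat >> h.py <<'E'
def go(x,y,z,ang):
    """print what to type: first turn (about tool z), then shift in tool axes after the turn. ang = world angle of tool y, deg"""
    s=get_state();p=s['tcp_pos'];r=R.from_quat(s['orientation']).as_matrix()
    a=np.degrees(np.arctan2(r[1,1],r[0,1]));t=np.radians(ang)
    dz=-((ang-a+90)%180-90)
    Y=np.array([np.cos(t),np.sin(t),0])
    if Y@r[:,1]<0 and abs(dz)<90: Y=-Y
    Z=np.array([0,0,-1.]);X=np.cross(Y,Z)
    d=np.array([x,y,z])-p
    f=np.array([X@d,Y@d,Z@d])/.5
    print('t%.1f pos'%s['t'],p.round(4),'ang%.1f tilt'%a,r[:2,2].round(4),'w%.4f'%s['gripper_width'],'F',np.round(s['contact_force'],1),'| turn az total %.4f rows>=%d'%(dz/180,np.ceil(abs(dz)/7)),'| shift total',f.round(4),'rows>=%d'%np.ceil(np.linalg.norm(f)/.08))
E
python3 -m jog '[[[-0.058,-0.055,0,0,0,0,1],[-0.058,-0.055,0,0,0,0,1],[-0.058,-0.055,0,0,0,0,1],[-0.058,-0.055,0,0,0,0,1],[-0.058,-0.055,0,0,0,0,1],[-0.058,-0.055,0,0,0,0,1],[-0.058,-0.055,0,0,0,0,1],[-0.058,-0.055,0,0,0,0,1],[-0.058,-0.055,0,0,0,0,1],[-0.058,-0.055,0,0,0,0,1],[-0.058,-0.055,0,0,0,0,1],[-0.058,-0.055,0,0,0,0,1]]]'
python3 -m jog '[[[0,0,0,0,0,0.038,1],[0,0,0,0,0,0.038,1],[0,0,0,0,0,0.038,1],[0,0,0,0,0,0.038,1],[0,0,0,0,0,0.038,1],[0,0,0,0,0,0.038,1],[0,0,0,0,0,0.038,1],[0,0,0,0,0,0.038,1],[0,0,0,0,0,0.038,1],[0,0,0,0,0,0.038,1],[0,0,0,0,0,0.038,1],[0,0,0,0,0,0,1]]]'
python3 -c "
from h import *
s=get_state();snap('wrist','w1.png');np.save('w1',np.r_[s['tcp_pos'],s['orientation']])
go(.449,-.243,.2,26.6)"
```

```text
t: 1.15
tcp_pos: [0.4246, 0.2434, 0.2312]
orientation: [0.128, 0.992, 0.0, 0.0]
contact_force: [0.5, -0.3, 0.3]
gripper_width: 0.0852
grip_force: 0.0
t: 2.15
tcp_pos: [0.4239, 0.2452, 0.231]
orientation: [0.708, 0.706, -0.0, -0.0]
contact_force: [-0.7, -0.8, 0.9]
gripper_width: 0.0852
grip_force: 0.0
t2.2 pos [0.424  0.2452 0.231 ] ang0.2 tilt [-0.0004 -0.0002] w0.0852 F [-0.4 -0.3 -0.6] | turn az total -0.1468 rows>=4 | shift total [-0.8954 -0.3925  0.062 ] rows>=13
```

View pics/w1.png

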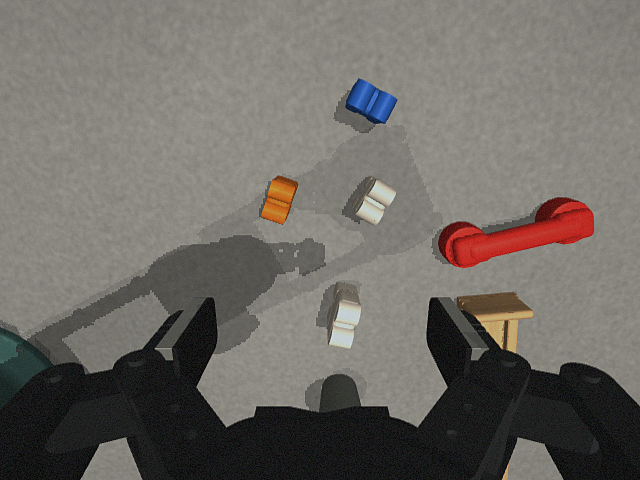

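Wrist view w1: small white molar at (374,201), medium at (344,316), orange (279,200), blue (371,101), handset on the right, rack cheek at (495,305).

```bash
cat >> h.py <<'E'
def molar(f,seed,ztop,pose,thr=175):
    im=cv2.imread('pics/'+f);h=cv2.cvtColor(im,cv2.COLOR_BGR2HSV)
    m=((h[...,2]>thr)&(h[...,1]<70)).astype(np.uint8);m=cv2.morphologyEx(m,cv2.MORPH_CLOSE,np.ones((5,5)))
    c,s,k=blob(im,seed,m)
    v,u=np.nonzero(k)
    P=np.array([onz('wrist',q,ztop,pose)[:2] for q in zip(u,v)])*1000
    (cx,cy),(w,hh),a=cv2.minAreaRect(P.astype(np.float32))
    bx=cv2.boxPoints(((cx,cy),(w,hh),a));e=max((bx[1]-bx[0],bx[2]-bx[1]),key=np.linalg.norm)
    ya=np.degrees(np.arctan2(e[1],e[0]))
    print(f,'px',c.round(0),'centre mm',round(cx,1),round(cy,1),'size',round(max(w,hh),1),round(min(w,hh),1),'x-axis ang %.1f'%((ya-90+90)%180-90))
def pose(n): a=np.load(n+'.npy');return a[:3],a[3:]
E
python3 -c "
from h import *
p=pose('w1')
for thr in(150,185):
  molar('w1.png',(374,201),.045,p,thr);molar('w1.png',(344,316),.057,p,thr)
"
# turn -26.6 deg while starting to move
python3 -m jog '[[[0,0,0,0,0,-0.0367,1],[0,0,0,0,0,-0.0367,1],[0,0,0,0,0,-0.0367,1],[0,0,0,0,0,-0.0367,1],[-0.073,-0.032,0,0,0,0,1],[-0.073,-0.032,0,0,0,0,1],[-0.073,-0.032,0,0,0,0,1],[-0.073,-0.032,0,0,0,0,1],[-0.073,-0.032,0,0,0,0,1],[-0.073,-0.032,0,0,0,0,1],[-0.073,-0.032,0,0,0,0,1],[-0.073,-0.032,0,0,0,0,1]]]'
python3 -m jog '[[[-0.062,-0.028,0.015,0,0,0,1],[-0.062,-0.028,0.015,0,0,0,1],[-0.062,-0.028,0.015,0,0,0,1],[-0.062,-0.028,0.017,0,0,0,1],[0,0,0,0,0,0,1],[0,0,0,0,0,0,1]]]'
python3 -c "
from h import *
s=get_state();snap('wrist','w2.png');np.save('w2',np.r_[s['tcp_pos'],s['orientation']])
go(.449,-.243,.13,26.6)"
```

```text
w1.png px [376. 202.] centre mm 474.5 253.1 size 36.9 24.9 x-axis ang -29.9
w1.png px [345. 325.] centre mm 447.3 128.3 size 57.8 38.9 x-axis ang -30.3
w1.png px [376. 202.] centre mm 474.9 252.8 size 33.9 23.2 x-axis ang -30.4
t: 3.2
tcp_pos: [0.4393, -0.075, 0.2314]
orientation: [0.525, 0.851, 0.0, 0.0]
contact_force: [2.1, -0.8, -0.5]
gripper_width: 0.0853
grip_force: 0.0
t: 3.7
tcp_pos: [0.4442, -0.2103, 0.1994]
orientation: [0.527, 0.85, 0.0, -0.001]
contact_force: [0.3, 0.0, 0.1]
gripper_width: 0.0852
grip_force: 0.0
t3.8 pos [ 0.4445 -0.2092  0.1998] ang26.5 tilt [-0.0011  0.0012] w0.0853 F [ 0.4 -0.3  0.5] | turn az total -0.0006 rows>=1 | shift total [-0.0645 -0.0221  0.1396] rows>=2Traceback (most recent call last):
  File "<string>", line 5, in <module>
    molar('w1.png',(374,201),.045,p,thr);molar('w1.png',(344,316),.057,p,thr)
                                         ~~~~~^^^^^^^^^^^^^^^^^^^^^^^^^^^^^^^
  File "h.py", line 40, in molar
    P=np.array([onz('wrist',q,ztop,pose)[:2] for q in zip(u,v)])*1000
                ~~~^^^^^^^^^^^^^^^^^^^^^
  File "h.py", line 15, in onz
    o,d=ray(n,px,pose);return o+d*(z-o[2])/d[2]
        ~~~^^^^^^^^^^^
  File "h.py", line 7, in ray
    i=camera_info(n);K=i['K']
ValueError: time passes only in moves, steps and waits
```

View pics/w2.png

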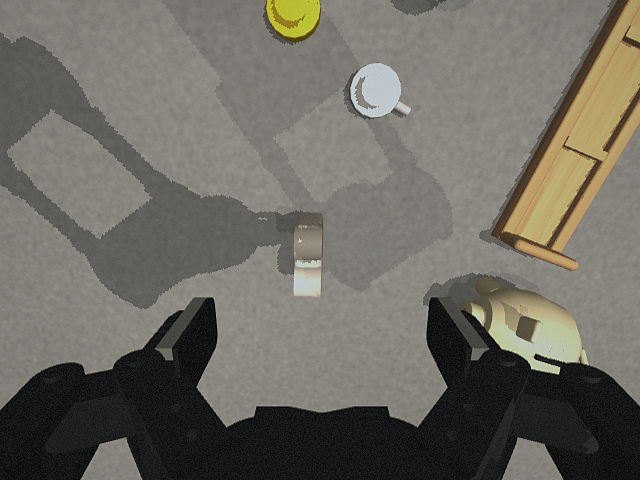

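Wrist view w2: large molar at columns 293–323, rows 211–298, already lined up with the fingers. Silver head at (376,90) with its stub to the lower right, rack end cheek at (540,250), pig at (525,325).

```bash
sed -i 's/^def ray/_c={}\ndef info(n):\n    if n not in _c:_c[n]=camera_info(n)\n    return _c[n]\ndef ray/; s/i=camera_info(n);K/i=info(n);K/' h.py
python3 -c "
from h import *
p=pose('w2')
im=cv2.imread('pics/w2.png')
for v in(222,240,270,285): 
  print(v,im[v,285:332:2].sum(1).tolist())
for q in((308,211),(308,298),(308,255)): print(onz('wrist',q,.07,p)[:2].round(4))
print('cheek');
for q in((503,233),(578,267)): print(onz('wrist',q,.045,p)[:2].round(4))
print('lip');
for q in((497,228),(612,10)): print(onz('wrist',q,.016,p)[:2].round(4))
p=pose('w1')
molar('w1.png',(344,316),.055,p,205);molar('w1.png',(344,316),.055,p,190)
im=cv2.imread('pics/w1.png')
for v in(290,305,320,340): print(v,im[v,320:370:2].sum(1).tolist())
"
```

```text
222 [240, 219, 245, 252, 264, 254, 240, 264, 248, 291, 276, 283, 287, 240, 289, 279, 263, 297, 295, 339, 355, 353, 365, 371]
240 [284, 286, 302, 295, 273, 424, 385, 621, 589, 410, 412, 415, 411, 391, 416, 406, 405, 407, 425, 372, 360, 360, 360, 371]
270 [289, 298, 292, 293, 219, 533, 515, 520, 524, 461, 470, 470, 475, 469, 468, 472, 465, 468, 380, 370, 368, 366, 375, 358]
285 [417, 419, 403, 412, 431, 612, 607, 599, 605, 597, 596, 598, 589, 592, 582, 594, 589, 602, 305, 399, 396, 408, 404, 409]
[ 0.4293 -0.2041]
[ 0.4616 -0.271 ]
[ 0.445  -0.2367]
cheek
[ 0.5902 -0.1519]
[ 0.6678 -0.1484]
lip
[ 0.5996 -0.151 ]
[0.5791 0.0408]
w1.png px [345. 326.] centre mm 447.0 128.6 size 45.2 22.3 x-axis ang -13.5
w1.png px [345. 326.] centre mm 446.9 128.7 size 47.2 23.1 x-axis ang -13.5
290 [433, 422, 442, 280, 303, 301, 293, 224, 233, 471, 251, 267, 296, 311, 264, 327, 326, 310, 292, 393, 443, 437, 420, 418, 423]
305 [315, 283, 285, 298, 294, 292, 255, 229, 246, 195, 584, 548, 545, 527, 530, 496, 472, 463, 425, 414, 389, 403, 428, 415, 421]
320 [287, 269, 281, 298, 231, 226, 231, 198, 582, 577, 576, 597, 610, 605, 603, 607, 607, 618, 603, 648, 410, 416, 419, 439, 442]
340 [417, 427, 411, 442, 230, 534, 611, 611, 605, 612, 619, 622, 616, 615, 615, 626, 598, 419, 416, 430, 416, 400, 402, 395, 408]
```

```bash
python3 -c "
from h import *
go(.4488,-.2448,.03,26)"
```

```text
t3.8 pos [ 0.4445 -0.2092  0.1998] ang26.5 tilt [-0.0011  0.0012] w0.0853 F [ 0.4 -0.3  0.5] | turn az total 0.0027 rows>=1 | shift total [-0.0677 -0.0234  0.3396] rows>=5
```

```bash
python3 -m jog '[[[-0.034,-0.012,0.03,0,0,0.0027,1],[-0.0337,-0.0117,0.03,0,0,0,1],[0,0,0.07,0,0,0,1],[0,0,0.07,0,0,0,1],[0,0,0.06,0,0,0,1],[0,0,0.05,0,0,0,1],[0,0,0.03,0,0,0,1],[0,0,0,0,0,0,0],[0,0,0,0,0,0,0],[0,0,0,0,0,0,0],[0,0,0,0,0,0,0],[0,0,0,0,0,0,0]]]' 40
python3 -c "
from h import *
go(.4488,-.2448,.03,26);print(get_state()['grip_force'])"
```

```text
t: 4.75
tcp_pos: [0.4507, -0.2453, 0.0322]
orientation: [0.53, 0.848, 0.0, 0.002]
contact_force: [-1.5, -0.7, 0.3]
gripper_width: 0.0256
grip_force: 0.3
t4.8 pos [ 0.4507 -0.2453  0.0322] ang26.0 tilt [ 0.003  -0.0018] w0.0256 F [-1.5 -0.7  0.3] | turn az total 0.0001 rows>=1 | shift total [ 0.0025 -0.0031  0.0043] rows>=1
0.3268698323518038
```

```bash
python3 -m jog '[[[0,0,0,0,0,0,0],[0,0,0,0,0,0,0],[0,0,0,0,0,0,0],[0,0,0,0,0,0,0],[0,0,-0.05,0,0,0,0],[0,0,-0.07,0,0,0,0],[0,0,-0.07,0,0,0.027,0],[0,0,-0.07,0,0,0.028,0],[0,0,-0.07,0,0,0.028,0],[0,0,-0.07,0,0,0.028,0],[0,0,0,0,0,0,0],[0,0,0,0,0,0,0]]]' 40
python3 -c "
from h import *
go(.61,-.02,.23,6);print(get_state()['grip_force'])"
```

```text
t: 5.75
tcp_pos: [0.451, -0.2459, 0.234]
orientation: [0.669, 0.743, 0.001, 0.004]
contact_force: [0.1, 0.5, -1.5]
gripper_width: 0.0236
grip_force: 43.4
t5.8 pos [ 0.451  -0.2459  0.234 ] ang6.0 tilt [ 0.0062 -0.0038] w0.0236 F [ 0.1  0.5 -1.5] | turn az total 0.0001 rows>=1 | shift total [0.4161 0.3635 0.0079] rows>=7
43.370361328125
```

```bash
python3 -m jog '[[[0.058,0.05,0,0,0,0,0],[0.058,0.05,0,0,0,0,0],[0.058,0.05,0,0,0,0,0],[0.058,0.05,0,0,0,0,0],[0.058,0.05,0,0,0,0,0],[0.058,0.05,0,0,0,0,0],[0.058,0.05,0,0,0,0,0],[0.01,0.01,0,0,0,0,0],[0,0,0,0,0,0,0],[0,0,0,0,0,0,0]]]'
python3 -c "
from h import *
s=get_state();snap('wrist','w3.png');np.save('w3',np.r_[s['tcp_pos'],s['orientation']])
go(.634,-.0965,.2,6)"
```

```text
t: 6.58
tcp_pos: [0.6053, -0.0191, 0.2283]
orientation: [0.668, 0.744, -0.001, -0.001]
contact_force: [-0.6, 0.5, -0.3]
gripper_width: 0.0235
grip_force: 43.4
t6.6 pos [ 0.6051 -0.0198  0.2287] ang6.0 tilt [-0.0032 -0.0006] w0.0234 F [-0.4 -0.9  0.4] | turn az total 0.0001 rows>=1 | shift total [-0.1586  0.0414  0.0575] rows>=3
```

View pics/w3.png

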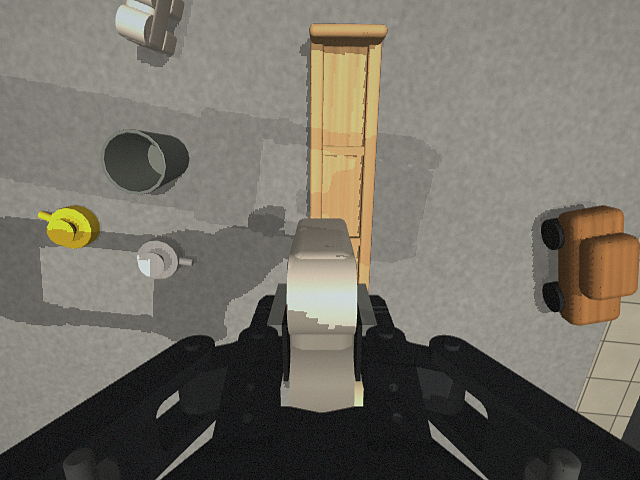

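Wrist view w3: large molar held upright between the fingers. Far rack cheek at (348,32), lips along columns 311 and 381–371, divider at row 151. Silver head at (157,259).

```bash
python3 -c "
from h import *
p=pose('w3')
f=lambda q,z:onz('wrist',q,z,p)[:2]
im=cv2.imread('pics/w3.png');h=cv2.cvtColor(im,cv2.COLOR_BGR2HSV)
wood=(h[...,0]<22)&(h[...,1]>75)&(h[...,2]>40)
Ls=[];Rs=[]
for v in range(55,210,5):
  u=np.nonzero(wood[v,290:400])[0]+290
  Ls.append(f((u[0]-.5,v),.016));Rs.append(f((u[-1]+.5,v),.016))
for n,P in(('F',Ls),('B',Rs)):
  P=np.array(P);k,b=np.polyfit(P[:,1],P[:,0],1);print(n,'yaw %.2f'%np.degrees(-np.arctan(k)),'x at y=0 %.4f'%b,'res',np.std(P[:,0]-k*P[:,1]-b).round(4))
print('cheek outer top',f((348,24),.043),'corners',f((310,30),.043),f((387,30),.043))
print('divider c',f((343,151),.016))
c=np.nonzero(wood[:,345])[0];print('wood rows',c[:3],im[135:165:2,343].sum(1))
print('molar ends',[onz('wrist',q,p[0][2]+.02,p).round(3) for q in((322,219),)])
a=cv2.imread('pics/scene0.png');
for q in((338,300),): print('scene cheek', onz('scene',(190+408/2.5,145+348/2.5),.045),onz('scene',(190+376/2.5,145+410/2.5),.045))
"
```

```text
F yaw 5.55 x at y=0 0.5905 res 0.0
B yaw 5.40 x at y=0 0.6546 res 0.0003
cheek outer top [0.60963014 0.13725613] corners [0.57931231 0.12967894] [0.6418407  0.13629321]
divider c [0.61959401 0.03563692]
wood rows [24 25 26] [484 485 471 480 485 488 470 483 480 481 512 525 526 519 509]
molar ends [array([0.601, 0.023, 0.248])]
scene cheek [0.58147609 0.13426316 0.045     ] [0.63946183 0.1399724  0.045     ]
```

```bash
python3 -c "
from h import *
a=cv2.imread('pics/w3.png')[15:215,300:400];b=cv2.imread('pics/w2.png')[80:280,480:640]
cv2.imwrite('pics/c3.png',cv2.resize(np.hstack([a,b]),None,fx=3,fy=3,interpolation=2))"
```

```text
(no output)
```

View pics/c3.png

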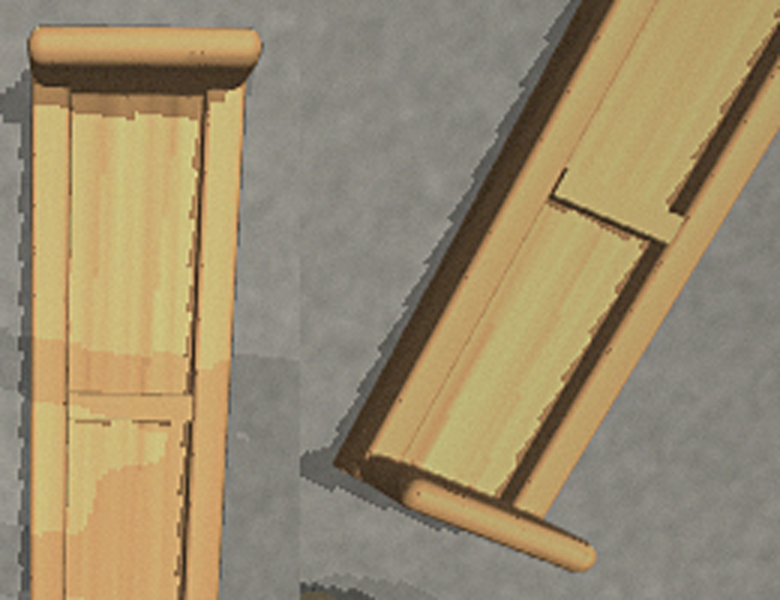

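The crop shows divider rows 146–155 in w3, the far cheek's inner foot at about row 44, and in w2 the -y divider centre near crop pixel (612,208).

```bash
python3 -c "
from h import *
y=np.radians(5.5);c=np.array([.6226,0]);ey=np.array([-np.sin(y),np.cos(y)])
def q(n,px,z): 
  P=onz('wrist',px,z,pose(n))[:2]-c; return round(float(P@ey)*1000,1)
print('div+46',q('w3',(343,146),.016)-52,q('w3',(343,155),.016)-40)
print('cheek in +138',q('w3',(343,44.5),.016)-138,'out 148 top',q('w3',(348,24),.041)-148)
t=lambda x,v:(480+(x-300)/3-.3,80+v/3-.3)
print('div-46: low edge -52',q('w2',t(608,222),.016)+52,q('w2',t(620,194),.016)+40)
print('cheek out -148',q('w2',t(495,538),.041)+148,'in top -138',q('w2',t(500,500),.043)+138)
"
```

```text
div+46 -11.5 -8.0
cheek in +138 -9.599999999999994 out 148 top -9.599999999999994
div-46: low edge -52 -8.299999999999997 -12.200000000000003
cheek out -148 -8.400000000000006 in top -138 -7.400000000000006
```

```bash
python3 -c "
from h import *
go(.6323,-.1009,.14,5.5)"
```

```text
t6.6 pos [ 0.6051 -0.0198  0.2287] ang6.0 tilt [-0.0032 -0.0006] w0.0234 F [-0.4 -0.9  0.4] | turn az total 0.0029 rows>=1 | shift total [-0.1667  0.0385  0.1775] rows>=4
```

```bash
python3 -m jog '[[[-0.056,0.013,0,0,0,0.0029,0],[-0.056,0.013,0.02,0,0,0,0],[-0.0547,0.0125,0.05,0,0,0,0],[0,0,0.06,0,0,0,0],[0,0,0.0475,0,0,0,0],[0,0,0,0,0,0,0],[0,0,0,0,0,0,0]]]'
python3 -c "
from h import *
go(.6323,-.1009,.0407,5.5)"
```

```text
t: 7.22
tcp_pos: [0.6312, -0.1014, 0.1396]
orientation: [0.673, 0.739, -0.001, -0.002]
contact_force: [1.3, -0.5, -0.1]
gripper_width: 0.0236
grip_force: 43.4
t7.2 pos [ 0.6312 -0.1014  0.1396] ang5.4 tilt [-0.005   0.0008] w0.0236 F [ 1.3 -0.5 -0.1] | turn az total -0.0008 rows>=1 | shift total [0.0008 0.0023 0.1977] rows>=3
```

```bash
python3 -m jog '[[[0.0008,0.0023,0.06,0,0,0,0],[0,0,0.06,0,0,0,0],[0,0,0.04,0,0,0,0],[0,0,0.02,0,0,0,0],[0,0,0.0177,0,0,0,0],[0,0,0,0,0,0,0],[0,0,0,0,0,0,0],[0,0,0,0,0,0,0]]]'
python3 -c "
from h import *
go(.6323,-.1009,.0407,5.5)"
```

```text
t: 7.88
tcp_pos: [0.6367, -0.0999, 0.0449]
orientation: [0.672, 0.74, 0.001, 0.002]
contact_force: [0.6, -0.0, -0.2]
gripper_width: 0.0232
grip_force: 43.4
t7.9 pos [ 0.6367 -0.0999  0.0449] ang5.5 tilt [ 0.0034 -0.0007] w0.0232 F [ 0.6 -0.  -0.2] | turn az total -0.0001 rows>=1 | shift total [-0.0012 -0.0089  0.0084] rows>=1
```

```bash
python3 -m jog '[[[-0.001,-0.0088,0.004,0,0,0,0],[0,0,0,0,0,0,0],[0,0,0,0,0,0,0]]]'
python3 -c "
from h import *
go(.6323,-.1009,.0407,5.5)"
```

```text
t: 8.13
tcp_pos: [0.6307, -0.1006, 0.0413]
orientation: [0.672, 0.74, 0.0, 0.0]
contact_force: [-0.3, 0.4, -0.1]
gripper_width: 0.0235
grip_force: 43.4
t8.1 pos [ 0.6307 -0.1006  0.0413] ang5.5 tilt [ 0.0006 -0.0002] w0.0235 F [-0.3  0.4 -0.1] | turn az total -0.0001 rows>=1 | shift total [-0.001   0.0032  0.0012] rows>=1
```

```bash
python3 -m jog '[[[-0.0005,0.002,0.001,0,0,0,0],[0,0,0,0,0,0,0],[0,0,0,0,0,0,0],[0,0,0,0,0,0,0]]]'
python3 -c "
from h import *
go(.6323,-.1009,.0403,5.5)"
```

```text
t: 8.47
tcp_pos: [0.6318, -0.1007, 0.0403]
orientation: [0.672, 0.74, 0.0, 0.0]
contact_force: [-0.5, 0.5, 0.1]
gripper_width: 0.0234
grip_force: 43.4
t8.5 pos [ 0.6318 -0.1007  0.0403] ang5.5 tilt [ 0.0002 -0.0001] w0.0234 F [-0.5  0.5  0.1] | turn az total -0.0001 rows>=1 | shift total [-0.0005  0.0009 -0.0001] rows>=1
```

```bash
python3 -m jog '[[[0,0,0,0,0,0,0.55],[0,0,0,0,0,0,0.55],[0,0,0,0,0,0,0.55],[0,0,0,0,0,0,0.55],[0,0,-0.04,0,0,0,0.55],[0,0,-0.07,0,0,0,0.8],[0,0,-0.07,0,0,0,1],[0,0,-0.07,0,0,0.034,1],[0,0,-0.07,0,0,0.036,1],[0,0,0,0,0,0.036,1]]]'
python3 -c "
from h import *
s=get_state();go(.446,.131,.2,-13.5)"
```

```text
t: 9.3
tcp_pos: [0.6367, -0.1016, 0.2102]
orientation: [0.788, 0.616, 0.005, 0.006]
contact_force: [2.8, -0.1, 1.4]
gripper_width: 0.0854
grip_force: 0.0
t9.3 pos [ 0.6367 -0.1016  0.2102] ang-13.9 tilt [ 0.0147 -0.0029] w0.0854 F [ 2.8 -0.1  1.4] | turn az total -0.0023 rows>=1 | shift total [ 0.3633 -0.4794  0.0204] rows>=8
```

```bash
python3 -m jog '[[[0.05,-0.059,0,0,0,-0.0023,1],[0.053,-0.06,0,0,0,0,1],[0.053,-0.06,0,0,0,0,1],[0.053,-0.06,0,0,0,0,1],[0.053,-0.06,0,0,0,0,1],[0.053,-0.06,0,0,0,0,1],[0.053,-0.06,0,0,0,0,1],[0.053,-0.06,0.02,0,0,0,1],[0,0,0,0,0,0,1],[0,0,0,0,0,0,1],[0,0,0,0,0,0,1],[0,0,0,0,0,0,1]]]'
python3 -c "
from h import *
s=get_state();snap('wrist','w4.png');np.save('w4',np.r_[s['tcp_pos'],s['orientation']])
go(.446,.131,.025,-13.5)
for t in(160,185,205):molar('w4.png',(320,280),.055,pose('w4'),t)"
```

```text
t: 10.3
tcp_pos: [0.4477, 0.1585, 0.1906]
orientation: [0.784, 0.621, 0.0, 0.0]
contact_force: [-0.2, -0.7, -0.9]
gripper_width: 0.0854
grip_force: 0.0
t10.3 pos [0.4478 0.1582 0.1906] ang-13.3 tilt [ 0.0009 -0.0001] w0.0854 F [ 0.2  0.2 -0.2] | turn az total 0.0012 rows>=1 | shift total [-0.0538  0.0092  0.3312] rows>=5
w4.png px [327. 254.] centre mm 446.4 130.5 size 49.9 22.2 x-axis ang -13.6
w4.png px [327. 252.] centre mm 446.1 129.4 size 45.7 22.2 x-axis ang -13.6
w4.png px [326. 248.] centre mm 447.0 134.8 size 31.2 21.3 x-axis ang -13.6
```

View pics/w4.png

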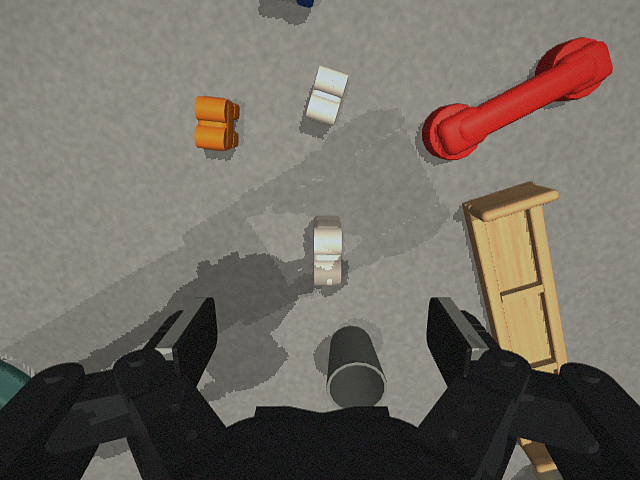

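Wrist view w4: medium molar at (327,252), aligned with the fingers, tumbler at (356,370) clear of it.

```bash
python3 -m jog '[[[-0.027,0.005,0.03,0,0,0.0012,1],[-0.0265,0.005,0.04,0,0,0,1],[0,0,0.07,0,0,0,1],[0,0,0.07,0,0,0,1],[0,0,0.06,0,0,0,1],[0,0,0.04,0,0,0,1],[0,0,0.023,0,0,0,1],[0,0,0,0,0,0,1],[0,0,0,0,0,0,1]]]'
python3 -c "
from h import *
go(.4465,.131,.023,-13.5)"
```

```text
t: 11.1
tcp_pos: [0.4457, 0.1308, 0.0232]
orientation: [0.785, 0.619, -0.001, -0.0]
contact_force: [0.5, 0.8, 0.2]
gripper_width: 0.0851
grip_force: 0.0
t11.1 pos [0.4457 0.1308 0.0232] ang-13.5 tilt [-0.0016 -0.0005] w0.0851 F [0.5 0.8 0.2] | turn az total -0.0001 rows>=1 | shift total [0.0007 0.0015 0.0004] rows>=1
```

```bash
python3 -m jog '[[[0,0.0015,0,0,0,0,0],[0,0,0,0,0,0,0],[0,0,0,0,0,0,0],[0,0,0,0,0,0,0],[0,0,0,0,0,0,0],[0,0,0,0,0,0,0],[0,0,0,0,0,0,0],[0,0,0,0,0,0,0],[0,0,0,0,0,0,0]]]' 40
python3 -m jog '[[[0,0,-0.03,0,0,0,0],[0,0,-0.07,0,0,0,0],[0,0,-0.07,0,0,0,0],[0,0,-0.07,0,0,-0.035,0],[0,0,-0.06,0,0,-0.035,0],[0,0,0,0,0,-0.0355,0],[0,0,0,0,0,0,0],[0,0,0,0,0,0,0],[0,0,0,0,0,0,0]]]'
python3 -c "
from h import *
go(.6235,-.0093,.13,5.5)"
```

```text
t: 11.85
tcp_pos: [0.4469, 0.132, 0.0245]
orientation: [0.785, 0.62, 0.001, 0.0]
contact_force: [-0.3, -0.8, 6.7]
gripper_width: 0.0235
grip_force: 40.3
t: 12.6
tcp_pos: [0.4447, 0.1315, 0.172]
orientation: [0.673, 0.74, -0.001, -0.001]
contact_force: [-0.2, -0.4, -0.5]
gripper_width: 0.0232
grip_force: 39.4
t12.6 pos [0.4447 0.1315 0.172 ] ang5.4 tilt [-0.0032 -0.0008] w0.0232 F [-0.2 -0.4 -0.5] | turn az total -0.0003 rows>=1 | shift total [-0.3145  0.3289  0.0839] rows>=6
```

```bash
python3 -m jog '[[[-0.053,0.055,0,0,0,0,0],[-0.053,0.055,0,0,0,0,0],[-0.053,0.055,0,0,0,0,0],[-0.053,0.055,0,0,0,0,0],[-0.053,0.055,0.02,0,0,0,0],[-0.0495,0.0539,0.06,0,0,0,0],[0,0,0.06,0,0,0,0],[0,0,0.06,0,0,0,0],[0,0,0,0,0,0,0],[0,0,0,0,0,0,0],[0,0,0,0,0,0,0]]]'
python3 -c "
from h import *
go(.6235,-.0093,.0325,5.5)"
```

```text
t: 13.52
tcp_pos: [0.6214, -0.0059, 0.0773]
orientation: [0.672, 0.741, -0.0, -0.0]
contact_force: [-0.0, 0.0, -0.1]
gripper_width: 0.0233
grip_force: 39.6
t13.5 pos [ 0.6214 -0.0059  0.0773] ang5.6 tilt [-0.001   0.0001] w0.0233 F [-0.   0.  -0.1] | turn az total 0.0004 rows>=1 | shift total [-0.0072  0.0035  0.0895] rows>=2
```

```bash
python3 -m jog '[[[-0.0072,0.0035,0.03,0,0,0,0],[0,0,0.03,0,0,0,0],[0,0,0.02,0,0,0,0],[0,0,0.008,0,0,0,0],[0,0,0,0,0,0,0],[0,0,0,0,0,0,0],[0,0,0,0,0,0,0],[0,0,0,0,0,0,0]]]'
python3 -c "
from h import *
go(.6235,-.0093,.0325,5.5)"
```

```text
t: 14.18
tcp_pos: [0.6247, -0.0095, 0.0345]
orientation: [0.672, 0.741, 0.001, 0.001]
contact_force: [0.2, 0.1, -1.7]
gripper_width: 0.023
grip_force: 39.6
t14.2 pos [ 0.6247 -0.0095  0.0345] ang5.6 tilt [ 0.002  -0.0001] w0.0230 F [ 0.2  0.1 -1.7] | turn az total 0.0005 rows>=1 | shift total [ 0.0006 -0.0023  0.004 ] rows>=1
```

```bash
python3 -m jog '[[[0,-0.001,0.002,0,0,0,0],[0,0,0,0,0,0,0],[0,0,0,0,0,0,0],[0,0,0,0,0,0,0]]]'
python3 -c "
from h import *
go(.6235,-.0093,.0325,5.5)"
```

```text
t: 14.52
tcp_pos: [0.6234, -0.0096, 0.0326]
orientation: [0.672, 0.741, 0.0, 0.0]
contact_force: [-0.5, 0.0, 0.8]
gripper_width: 0.0233
grip_force: 39.8
t14.5 pos [ 0.6234 -0.0096  0.0326] ang5.6 tilt [ 0.0003 -0.    ] w0.0233 F [-0.5  0.   0.8] | turn az total 0.0005 rows>=1 | shift total [0.0006 0.0003 0.0001] rows>=1
```

```bash
python3 -m jog '[[[0,0,0,0,0,0,0.55],[0,0,0,0,0,0,0.55],[0,0,0,0,0,0,0.55],[0,0,0,0,0,0,0.55],[0,0,-0.04,0,0,0,0.55],[0,0,-0.07,0,0,0,0.8],[0,0,-0.07,0,0,0.033,1],[0,0,-0.07,0,0,0.033,1],[0,0,-0.07,0,0,0.033,1],[0,0,0,0,0,0.033,1],[0,0,0,0,0,0.033,1],[0,0,0,0,0,0.033,1]]]'
python3 -c "
from h import *
molar('w4.png',(327,95),.045,pose('w4'),185)
s=get_state();go(.474,.2535,.17,-30)"
```

```text
t: 15.52
tcp_pos: [0.624, -0.0096, 0.1939]
orientation: [0.868, 0.497, 0.001, 0.001]
contact_force: [0.5, -0.5, -0.3]
gripper_width: 0.0852
grip_force: 0.0
w4.png px [327.  94.] centre mm 474.2 253.2 size 35.2 22.3 x-axis ang -30.3
t15.5 pos [ 0.624  -0.0096  0.1939] ang-30.3 tilt [ 0.0026 -0.0002] w0.0852 F [ 0.5 -0.5 -0.3] | turn az total -0.0019 rows>=1 | shift total [ 0.3057 -0.5228  0.0477] rows>=8
```

```bash
python3 -m jog '[[[0.038,-0.065,0,0,0,0,0.6],[0.038,-0.065,0,0,0,0,0.6],[0.038,-0.065,0,0,0,0,0.6],[0.038,-0.065,0,0,0,0,0.6],[0.038,-0.065,0,0,0,0,0.6],[0.038,-0.065,0,0,0,0,0.6],[0.038,-0.065,0.02,0,0,0,0.6],[0.038,-0.065,0.02,0,0,0,0.6],[0,0,0,0,0,0,0.6],[0,0,0,0,0,0,0.6],[0,0,0,0,0,0,0.6],[0,0,0,0,0,0,0.6]]]'
python3 -c "
from h import *
p=pose('w4');t=np.radians(-30);Y=np.array([np.cos(t),np.sin(t)]);X=np.array([-Y[1],Y[0]]);c=np.array([.4742,.2535])
for n,q,z in(('or1',(237,125),.02),('or2',(235,150),.02),('or3',(235,100),.02),('hand',(424,135),.03),('hand',(440,158),.03)):
  P=onz('wrist',q,z,p)[:2];print(n,P.round(3),'rel tool xy',(X@(P-c)).round(3),(Y@(P-c)).round(3))
go(.4742,.2535,.017,-30.2);print(get_state()['gripper_width'])"
```

```text
t: 16.52
tcp_pos: [0.4752, 0.2515, 0.1727]
orientation: [0.866, 0.499, 0.0, 0.0]
contact_force: [0.1, 0.2, -0.9]
gripper_width: 0.0512
grip_force: 0.0
or1 [0.397 0.249] rel tool xy -0.043 -0.065
or2 [0.389 0.23 ] rel tool xy -0.063 -0.062
or3 [0.401 0.268] rel tool xy -0.024 -0.071
hand [0.545 0.206] rel tool xy -0.006 0.085
hand [0.555 0.185] rel tool xy -0.019 0.105
t16.5 pos [0.4752 0.2515 0.1727] ang-30.1 tilt [ 0.001 -0.   ] w0.0512 F [ 0.1  0.2 -0.9] | turn az total 0.0006 rows>=1 | shift total [ 0.0024 -0.0037  0.3114] rows>=4
0.05118698624412112
```

```bash
python3 -m jog '[[[0.0024,-0.0037,0.06,0,0,0,0.6],[0,0,0.07,0,0,0,0.6],[0,0,0.07,0,0,0,0.6],[0,0,0.06,0,0,0,0.6],[0,0,0.035,0,0,0,0.6],[0,0,0.0165,0,0,0,0.6],[0,0,0,0,0,0,0.6],[0,0,0,0,0,0,0.6]]]'
python3 -c "
from h import *
go(.4742,.2535,.017,-30.2)"
```

```text
t: 17.18
tcp_pos: [0.4745, 0.2537, 0.0171]
orientation: [0.867, 0.499, 0.0, 0.0]
contact_force: [0.6, 0.1, 0.1]
gripper_width: 0.0508
grip_force: 0.0
t17.2 pos [0.4745 0.2537 0.0171] ang-30.1 tilt [0.0007 0.0003] w0.0508 F [0.6 0.1 0.1] | turn az total 0.0004 rows>=1 | shift total [-0.0006 -0.0004  0.0003] rows>=1
```

```bash
python3 -m jog '[[[0,0,0,0,0,0,0],[0,0,0,0,0,0,0],[0,0,0,0,0,0,0],[0,0,0,0,0,0,0],[0,0,0,0,0,0,0],[0,0,0,0,0,0,0],[0,0,0,0,0,0,0]]]' 40
python3 -m jog '[[[0,0,-0.03,0,0,0,0],[0,0,-0.07,0,0,0,0],[0,0,-0.07,0,0,0,0],[0,0,-0.07,0,0,-0.033,0],[0,0,-0.06,0,0,-0.033,0],[0,0,0,0,0,-0.033,0],[0,0,0,0,0,-0.033,0],[0,0,0,0,0,-0.033,0],[0,0,0,0,0,-0.033,0],[0,0,0,0,0,0,0],[0,0,0,0,0,0,0]]]'
python3 -c "
from h import *
go(.6147,.0823,.07,5.5);print(get_state()['grip_force'])"
```

```text
t: 17.77
tcp_pos: [0.4752, 0.255, 0.0186]
orientation: [0.866, 0.5, 0.002, 0.0]
contact_force: [0.5, -1.0, 6.2]
gripper_width: 0.0234
grip_force: 40.5
t: 18.68
tcp_pos: [0.4731, 0.2542, 0.1667]
orientation: [0.673, 0.74, 0.0, 0.0]
contact_force: [0.2, 0.1, -0.1]
gripper_width: 0.0228
grip_force: 39.7
t18.7 pos [0.4731 0.2542 0.1667] ang5.4 tilt [0.0003 0.0002] w0.0228 F [ 0.2  0.1 -0.1] | turn az total -0.0003 rows>=1 | shift total [-0.3694  0.2489  0.1935] rows>=7
39.70305204342367
```

```bash
python3 -m jog '[[[-0.062,0.0415,0,0,0,0,0],[-0.062,0.0415,0,0,0,0,0],[-0.062,0.0415,0,0,0,0,0],[-0.062,0.0415,0,0,0,0,0],[-0.062,0.0415,0,0,0,0,0],[-0.0594,0.0414,0.03,0,0,0,0],[0,0,0.06,0,0,0,0],[0,0,0.06,0,0,0,0],[0,0,0.04,0,0,0,0],[0,0,0,0,0,0,0],[0,0,0,0,0,0,0],[0,0,0,0,0,0,0]]]'
python3 -c "
from h import *
go(.6147,.0823,.0255,5.5)"
```

```text
t: 19.68
tcp_pos: [0.6162, 0.0828, 0.0728]
orientation: [0.672, 0.74, 0.001, 0.001]
contact_force: [0.4, -0.3, -0.2]
gripper_width: 0.0233
grip_force: 39.7
t19.7 pos [0.6162 0.0828 0.0728] ang5.5 tilt [0.0018 0.0002] w0.0233 F [ 0.4 -0.3 -0.2] | turn az total 0.0003 rows>=1 | shift total [-0.0006 -0.003   0.0947] rows>=2
```

```bash
python3 -m jog '[[[0,-0.001,0.03,0,0,0,0],[0,0,0.03,0,0,0,0],[0,0,0.02,0,0,0,0],[0,0,0.012,0,0,0,0],[0,0,0,0,0,0,0],[0,0,0,0,0,0,0],[0,0,0,0,0,0,0],[0,0,0,0,0,0,0]]]'
python3 -c "
from h import *
go(.6147,.0823,.0255,5.5)"
```

```text
t: 20.35
tcp_pos: [0.6154, 0.0826, 0.0264]
orientation: [0.672, 0.741, 0.001, 0.001]
contact_force: [0.4, 0.5, 2.0]
gripper_width: 0.0232
grip_force: 40.5
t20.4 pos [0.6154 0.0826 0.0264] ang5.6 tilt [0.0015 0.0001] w0.0232 F [0.4 0.5 2. ] | turn az total 0.0005 rows>=1 | shift total [-0.0004 -0.0014  0.0017] rows>=1
```

```bash
python3 -m jog '[[[0,0,0,0,0,0,0.55],[0,0,0,0,0,0,0.55],[0,0,0,0,0,0,0.55],[0,0,0,0,0,0,0.55],[0,0,-0.04,0,0,0,0.55],[0,0,-0.07,0,0,0,0.6],[0,0,-0.07,0,0,-0.036,0.7],[0,0,-0.07,0,0,-0.036,0.7],[0,0,-0.07,0,0,-0.036,0.7],[0,0,0,0,0,-0.036,0.7],[0,0,0,0,0,-0.036,0.7],[0,0,0,0,0,-0.036,0.7]]]'
python3 -m jog '[[[0,0,0,0,0,-0.036,0.7],[0,0,0,0,0,-0.036,0.7],[0,0,0,0,0,-0.036,0.7],[0,0,0,0,0,-0.036,0.7],[0,0,0,0,0,-0.036,0.7],[0,0,0,0,0,-0.036,0.7],[0,0,0,0,0,-0.036,0.7],[0,0,0,0,0,0,0.7]]]'
python3 -c "
from h import *
for n,a,b in(('w2',(376,88),(407,110)),('w3',(157,258),(192,262))):
  print(n,onz('wrist',a,.014,pose(n)).round(4),onz('wrist',b,.008,pose(n)).round(4))
go(.437,-.095,.17,90)"
```

```text
t: 21.35
tcp_pos: [0.6153, 0.0825, 0.1871]
orientation: [0.384, 0.923, 0.001, 0.001]
contact_force: [-1.3, -0.1, 0.6]
gripper_width: 0.06
grip_force: 0.0
t: 22.02
tcp_pos: [0.6145, 0.0824, 0.1853]
orientation: [0.0, 1.0, -0.0, -0.0]
contact_force: [-0.5, -0.0, -0.3]
gripper_width: 0.0598
grip_force: 0.0
w2 [ 0.4378 -0.0939  0.014 ] [ 0.4715 -0.0966  0.008 ]
w3 [ 0.4366 -0.0953  0.014 ] [ 0.4716 -0.0984  0.008 ]
t22.0 pos [0.6145 0.0824 0.1853] ang90.0 tilt [-0.0003 -0.    ] w0.0598 F [-0.5 -0.  -0.3] | turn az total -0.0001 rows>=1 | shift total [ 0.355  -0.3547  0.0307] rows>=7
```

```bash
python3 -m jog '[[[0.051,-0.051,0,0,0,0.028,0.7],[0.05,-0.053,0,0,0,0,0.7],[0.05,-0.053,0,0,0,0,0.7],[0.05,-0.053,0,0,0,0,0.7],[0.05,-0.053,0,0,0,0,0.7],[0.05,-0.053,0,0,0,0,0.7],[0.05,-0.053,0,0,0,0,0.7],[0.05,0.01,0,0,0,0,0.7],[0,0,0,0,0,0,0.7],[0,0,0,0,0,0,0.7],[0,0,0,0,0,0,0.7]]]'
python3 -c "
from h import *
print('yellow',onz('wrist',(73,227),.014,pose('w3')).round(3))
s=get_state();snap('wrist','w5.png');np.save('w5',np.r_[s['tcp_pos'],s['orientation']])
go(.437,-.0945,.0,85)"
```

```text
t: 22.93
tcp_pos: [0.4016, -0.0806, 0.186]
orientation: [0.046, 0.999, -0.0, 0.001]
contact_force: [1.0, 0.7, -0.2]
gripper_width: 0.0599
grip_force: 0.0
yellow [ 0.351 -0.07   0.014]
t23.0 pos [ 0.4019 -0.0805  0.186 ] ang84.7 tilt [ 0.0015 -0.0003] w0.0596 F [0.8 0.8 1.2] | turn az total -0.0014 rows>=1 | shift total [-0.0723 -0.0219  0.372 ] rows>=5
```

View pics/w5.png

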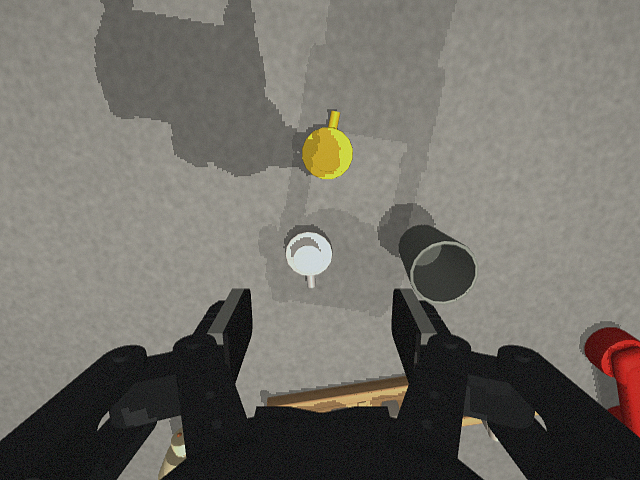

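Wrist view w5: silver head at (309,254), stub pointing down to (312,287), clear of the yellow one (327,153) and the tumbler (440,270).

```bash
python3 -c "
from h import *
im=cv2.imread('pics/w5.png');h=cv2.cvtColor(im,cv2.COLOR_BGR2HSV)
m=((h[...,2]>150)&(h[...,1]<40)).astype(np.uint8);m[:225]=0;m[278:]=0;m[:,:270]=0;m[:,350:]=0
v,u=np.nonzero(m);print(u.min(),u.max(),v.min(),v.max())
q=((u.min()+u.max())/2,(v.min()+v.max())/2)
a=onz('wrist',(q[0],q[1]),.016,pose('w5'));b=onz('wrist',(312,287),.008,pose('w5'));print(q,a.round(4),b.round(4),np.degrees(np.arctan2(*(b-a)[1::-1])))
go(a[0],a[1],0,85)"
```

```text
272 331 225 277
(np.float64(301.5), np.float64(251.0)) [ 0.4348 -0.1024  0.016 ] [ 0.4754 -0.097   0.008 ] 7.656918891075525
t23.0 pos [ 0.4019 -0.0805  0.186 ] ang84.7 tilt [ 0.0015 -0.0003] w0.0596 F [0.8 0.8 1.2] | turn az total -0.0014 rows>=1 | shift total [-0.0693 -0.038   0.372 ] rows>=5
```

```bash
python3 -m jog '[[[-0.036,-0.012,0.02,0,0,-0.0014,0.7],[-0.0363,-0.012,0.04,0,0,0,0.7],[0,0,0.07,0,0,0,0.7],[0,0,0.07,0,0,0,0.7],[0,0,0.07,0,0,0,0.7],[0,0,0.04,0,0,0,0.7],[0,0,0.03,0,0,0,0.7],[0,0,0.015,0,0,0,0.7],[0,0,0,0,0,0,0.7],[0,0,0,0,0,0,0.7],[0,0,0,0,0,0,0.7]]]'
python3 -c "
from h import *
go(.437,-.0955,.0,85)"
```

```text
t: 23.9
tcp_pos: [0.4374, -0.0958, 0.0091]
orientation: [0.043, 0.999, -0.0, 0.001]
contact_force: [0.7, 0.4, -0.3]
gripper_width: 0.0599
grip_force: 0.0
t23.9 pos [ 0.4374 -0.0958  0.0091] ang85.1 tilt [ 0.0022 -0.0006] w0.0599 F [ 0.7  0.4 -0.3] | turn az total 0.0003 rows>=1 | shift total [0.0009 0.0006 0.0183] rows>=1
```

```bash
python3 -m jog '[[[0.0009,0.0006,0.008,0,0,0,0.7],[0,0,0.008,0,0,0,0.7],[0,0,0,0,0,0,0],[0,0,0,0,0,0,0],[0,0,0,0,0,0,0],[0,0,0,0,0,0,0],[0,0,0,0,0,0,0],[0,0,0,0,0,0,0],[0,0,0,0,0,0,0]]]' 30
python3 -c "
from h import *
go(.437,-.0955,.0,85);print(get_state()['grip_force'])"
```

```text
t: 24.65
tcp_pos: [0.4355, -0.0953, 0.0004]
orientation: [0.043, 0.999, -0.0, 0.0]
contact_force: [-1.7, 1.6, 5.4]
gripper_width: 0.0427
grip_force: 31.0
t24.6 pos [ 4.355e-01 -9.530e-02  4.000e-04] ang85.0 tilt [ 0.0001 -0.    ] w0.0427 F [-1.7  1.6  5.4] | turn az total 0.0002 rows>=1 | shift total [-0.0031 -0.0001  0.0007] rows>=1
30.951782567426562
```

```bash
python3 -m jog '[[[0,0,-0.03,0,0,0,0],[0,0,-0.07,0,0,0,0],[0,0,-0.07,0,0,0.0362,0],[0,0,-0.07,0,0,0.0362,0],[0,0,0,0,0,0.0362,0],[0,0,0,0,0,0.0362,0],[0,0,0,0,0,0.0362,0],[0,0,0,0,0,0.0362,0],[0,0,0,0,0,0.0362,0],[0,0,0,0,0,0.0362,0],[0,0,0,0,0,0.0362,0],[0,0,0,0,0,0.0362,0]]]'
python3 -m jog '[[[0,0,0,0,0,0.0362,0],[0,0,0,0,0,0.0362,0],[0,0,0,0,0,0.0362,0],[0,0,0,0,0,0.0362,0],[0,0,0,0,0,0.0362,0],[0,0,0,0,0,0.0362,0],[0,0,0,0,0,0.0362,0],[0,0,0,0,0,0.0362,0],[0,0,0,0,0,0.0362,0],[0,0,0,0,0,0.0362,0],[0,0,0,0,0,0.0362,0],[0,0,0,0,0,0.0362,0]]]'
python3 -m jog '[[[0,0,0,0,0,0.0362,0],[0,0,0,0,0,0.0362,0],[0,0,0,0,0,0.0362,0],[0,0,0,0,0,0.0362,0],[0,0,0,0,0,0,0],[0,0,0,0,0,0,0]]]'
python3 -c "
from h import *
go(.5586,-.108,.05,-84.5);print(get_state()['grip_force'])"
```

```text
t: 25.65
tcp_pos: [0.435, -0.0953, 0.1195]
orientation: [0.577, 0.817, -0.0, -0.0]
contact_force: [0.1, 0.5, -0.8]
gripper_width: 0.0423
grip_force: 31.0
t: 26.65
tcp_pos: [0.4351, -0.0953, 0.1194]
orientation: [0.963, 0.27, -0.0, -0.0]
contact_force: [0.6, -0.3, -0.8]
gripper_width: 0.0424
grip_force: 31.0
t: 27.15
tcp_pos: [0.4351, -0.0953, 0.1196]
orientation: [0.999, 0.051, -0.0, -0.0]
contact_force: [1.1, 0.7, -0.6]
gripper_width: 0.0422
grip_force: 31.0
t27.1 pos [ 0.4351 -0.0953  0.1196] ang-84.2 tilt [-0.0004  0.0001] w0.0422 F [ 1.1  0.7 -0.6] | turn az total 0.0017 rows>=1 | shift total [0.2434 0.049  0.1392] rows>=4
30.95769228413701
```

```bash
python3 -m jog '[[[0.06,0.012,0,0,0,0.0017,0],[0.06,0.012,0,0,0,0,0],[0.06,0.012,0,0,0,0,0],[0.0634,0.013,0,0,0,0,0],[0,0,0.05,0,0,0,0],[0,0,0.05,0,0,0,0],[0,0,0.04,0,0,0,0],[0,0,0,0,0,0,0],[0,0,0,0,0,0,0],[0,0,0,0,0,0,0]]]'
python3 -c "
from h import *
go(.5586,-.108,.0008,-84.5);snap('wrist','w6.png')"
```

```text
t: 27.98
tcp_pos: [0.5595, -0.1085, 0.0509]
orientation: [0.999, 0.047, 0.001, 0.0]
contact_force: [0.3, 0.5, -0.3]
gripper_width: 0.0424
grip_force: 31.0
t28.0 pos [ 0.5595 -0.1085  0.0509] ang-84.6 tilt [ 0.0012 -0.0003] w0.0424 F [ 0.3  0.5 -0.3] | turn az total -0.0006 rows>=1 | shift total [-0.0017 -0.0011  0.1002] rows>=2
```

View pics/w6.png

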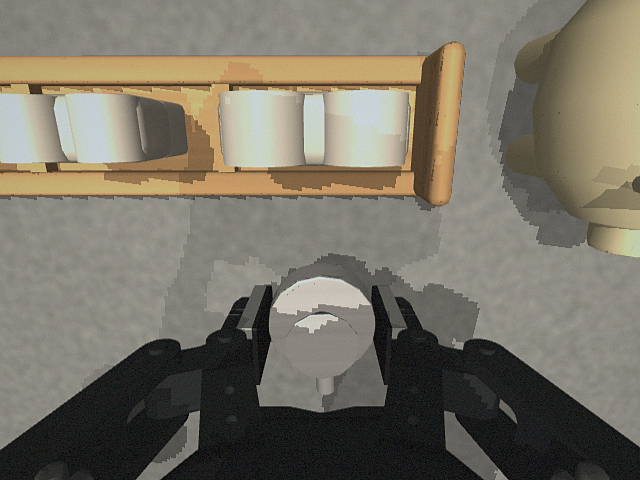

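Wrist view w6: the large molar sits square in its bay (notch at column 314), and the head is held with its bell up at (321,315), stub towards the robot.

```bash
python3 -m jog '[[[-0.0005,-0.0005,0.03,0,0,0,0],[0,0,0.03,0,0,0,0],[0,0,0.02,0,0,0,0],[0,0,0.01,0,0,0,0],[0,0,0.007,0,0,0,0],[0,0,0,0,0,0,0],[0,0,0,0,0,0,0],[0,0,0,0,0,0,0],[0,0,0,0,0,0,0]]]'
python3 -c "
from h import *
go(.5586,-.108,.0008,-84.5)"
```

```text
t: 28.78
tcp_pos: [0.5592, -0.1082, 0.0023]
orientation: [0.999, 0.046, 0.001, 0.0]
contact_force: [-0.1, -0.3, -1.1]
gripper_width: 0.0427
grip_force: 31.0
t28.8 pos [ 0.5592 -0.1082  0.0023] ang-84.7 tilt [ 0.0013 -0.0003] w0.0427 F [-0.1 -0.3 -1.1] | turn az total -0.0010 rows>=1 | shift total [-0.0012 -0.0005  0.003 ] rows>=1
```

```bash
python3 -m jog '[[[-0.0006,0,0.002,0,0,0,0],[0,0,0,0,0,0,0],[0,0,0,0,0,0,0],[0,0,0,0,0,0,0.68],[0,0,0,0,0,0,0.68],[0,0,0,0,0,0,0.68],[0,0,0,0,0,0,0.68],[0,0,-0.02,0,0,0,0.68],[0,0,-0.05,0,0,0,0.68],[0,0,-0.07,0,0,0,0.68],[-0.04,-0.02,-0.07,0,0,0,0.68],[-0.04,-0.02,-0.07,0,0,0,0.68]]]'
python3 -m jog '[[[-0.01,-0.05,-0.06,0,0,0,1],[0,-0.05,-0.06,0,0,0,1],[0,-0.04,-0.06,0,0,0,1],[0,0,0,0,0,0,1],[0,0,0,0,0,0,1],[0,0,0,0,0,0,1]]]'
python3 -c "
from h import *
s=get_state();np.save('w7',np.r_[s['tcp_pos'],s['orientation']]);snap('wrist','w7.png');snap('scene','s7.png');print(s['t'],s['tcp_pos'])"
```

```text
t: 29.78
tcp_pos: [0.5168, -0.092, 0.1427]
orientation: [0.999, 0.046, 0.0, 0.0]
contact_force: [0.2, 0.4, -0.3]
gripper_width: 0.058
grip_force: 0.0
t: 30.28
tcp_pos: [0.5049, -0.0226, 0.2308]
orientation: [0.999, 0.047, 0.0, 0.0]
contact_force: [-0.3, 0.4, -0.8]
gripper_width: 0.0855
grip_force: 0.0
30.2833 [ 0.50486722 -0.02262018  0.23078769]
```

View pics/w7.png

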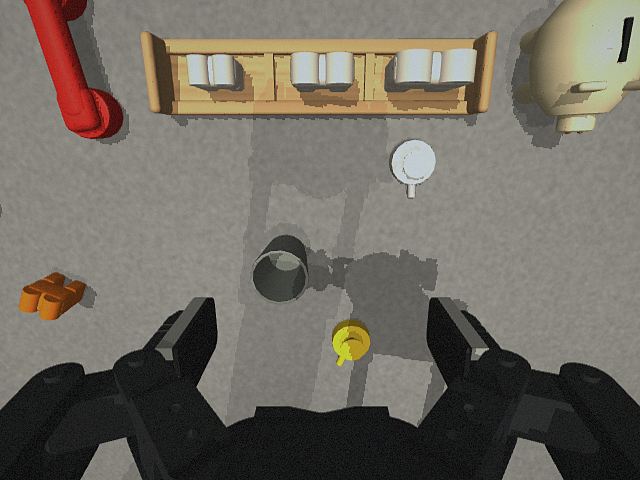

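View pics/s7.png

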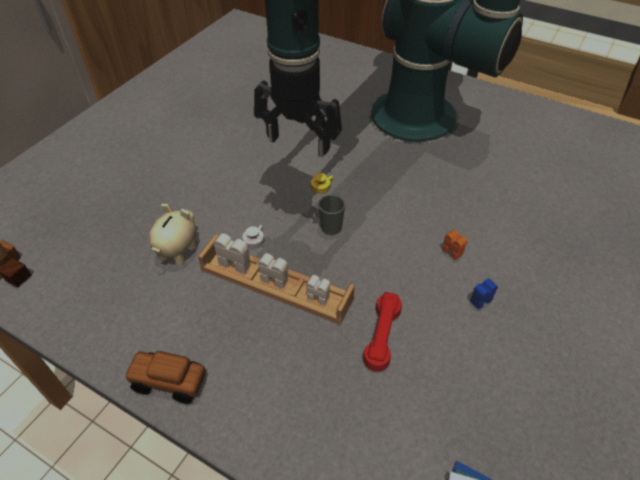

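w7 and s7 show everything in place: large, medium and small molars in order from the pig, the head in front of the large one at (413,162), and the other objects undisturbed. One numerical check in the rack frame.

```bash
python3 -c "
from h import *
p=pose('w7');y=np.radians(5.5);c=np.array([.6235,-.0093]);ex=np.array([np.cos(y),np.sin(y)]);ey=np.array([-ex[1],ex[0]])
def q(px,z):
  P=onz('wrist',px,z,p)[:2]-c;return (np.array([P@ex,P@ey])*1000).round(1)
print('front edge',q((200,115),.014),q((440,115),.014))
print('div',q((269,80),.016),q((369,80),.016),'cheeks',q((480,70),.045),q((163,70),.045),'out',q((496,70),.043),q((143,70),.043))
im=cv2.imread('pics/w7.png');h=cv2.cvtColor(im,cv2.COLOR_BGR2HSV);m=((h[...,1]<50)&(h[...,2]>130)).astype(np.uint8)
m=cv2.morphologyEx(m,cv2.MORPH_CLOSE,np.ones((7,7)))
for n,s,ht in(('L',(435,65),.074),('M',(322,68),.062),('S',(211,70),.05)):
  cc,st,k=blob(im,s,m);x,yy,w,hh=st[:4];print(n,st,'notchline',q((s[0],s[1]),ht),'ends',q((x-.5,s[1]),ht+.008-.012),q((x+w-.5,s[1]),ht+.008-.012),'front bottom edge top',q((x+w/2,yy+hh),.02))
  v,u=np.nonzero(k);print(cv2.minAreaRect(np.c_[u,v].astype(np.float32)))
cc,st,k=blob(im,(413,162),m);print(st,'steth',q((413,162),.016),'stub',q((411,196),.008))
"
```

```text
front edge [-32.6 113.4] [ -33.2 -115.3]
div [-2.2 46. ] [ -2.5 -46.3] cheeks [   1.5 -136. ] [  2.2 131. ] out [   1.8 -150.4] [  2.5 148.8]
L [ 394   49   83   35 2577] notchline [  0.9 -89.3] ends [  1.6 -58.3] [   1.4 -122.7] front bottom edge top [  -6.5 -106.8]
((435.0, 66.0), (34.0, 82.0), 90.0)
M [ 290   52   64   33 1897] notchline [ 0.8 -2.8] ends [ 1.5 23.4] [  1.3 -28.3] front bottom edge top [-7.1 -2.9]
((321.5, 68.0), (63.0, 32.0), -0.0)
S [ 187   54   49   32 1365] notchline [ 1.3 89.2] ends [  2.  110.9] [ 1.9 69.8] front bottom edge top [-7.7 98.4]
((211.0, 69.5), (31.0, 48.0), 90.0)
[ 394   49   83   35 2577] steth [-77.  -92.1] stub [-112.1  -94.5]
```

```bash
python3 -c "
from workcell import *
print(job_done())"
```

```text
the job is handed in; nothing more can be done
None
```

The display is set out and handed in: the molars stand square and within about 3 mm of mid-bay, largest by the pig, the silver head lies bell up about 2 cm in front of it with its stub towards the robot, and nothing else was moved.

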